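Feel for the flush catch in the pastry board and spring its hidden drawer

TASK

The thick pine pastry board hides a drawer that is held by a push catch, a square of the same wood let in flush on the middle line of the board's top. Touch the top with your fingertips at the board's left end (as the robot sees it), feel along the middle line until you come to the catch, and press it in so that the drawer springs out; then take the hand away so that the catch comes back up. Nothing is to be picked up, and the egg cup, the cutter and the other kitchen things stay where they stand.

Things in the scene. Friction and masses are not known exactly. Their poses are not given: they have to be found in the camera images.
- board: pine pastry board built as a flat box, 240 mm (own x) by 380 mm (own y) by 78 mm tall, fixed. Origin at the centre of its underside; own z up, own x away from the robot, own y to the robot's left; flat top at z = 78 mm. The strip from own x = -40 to +40 mm is free of other things over the whole length; the middle 160 mm of it is 0.2 mm lower than the rest.
- board_mid (a point): centre of the board's top. The catch, a 51 mm square pine plate in a 56 mm square hole (parallel to the board's sides), lies on the middle line through here (own x = 0), its centre anywhere from own y = -50 to +50 mm. Its place is not reported: feel for it (the plate's top lies 3 mm below the board's, a sliding fingertip drops in) or see it (thin gap round the square).
- board_end (a point): point on the board's top, on the middle line at the left end (own x = 0, y = +140 mm, z = 78 mm): where the feeling starts. The top is solid here.
- catch (a joint): how far the catch plate is pressed down, m: 0 at rest, 0.007 fully in. Sprung: it starts to move at about 2.5 N and takes about 5.5 N fully in; it frees the drawer at about 4 to 5 mm and springs back to 0 when let go
- drawer (a joint): how far the drawer has come out of the board's near face (towards the robot, along the board's own -x), m: 0 shut and latched; once freed its spring drives it out to the stop at 0.045 within about 1 s, where it stays. Its front is 344 mm wide and 46 mm tall, below the board's top
- egg_cup: white ceramic egg cup, 48 mm wide, 55 mm tall, standing on the far part of the board; origin at the centre of its foot
- cutter: plain steel ring pastry cutter, 64 mm across, 35 mm tall, standing on the far part of the board; origin at the centre of its underside
- rolling_pin: two-handled wooden rolling pin, 400 mm long, barrel 60 mm thick, lying on the counter to the left of the board; origin at the middle of its underside, own x along the pin
- mixing_bowl: steel mixing bowl, 200 mm across, 85 mm tall, to the right of the board; origin at the centre of its underside
- mug: mug, 80 mm wide, 90 mm tall, behind the board; origin at the centre of its underside
- spice_jar: glass spice jar with steel cap, 54 mm wide, 100 mm tall, behind the board; origin at the centre of its underside
- flour_tin: plain metal tin, 80 mm wide, 120 mm tall, behind the board; origin at the centre of its underside

How it is judged:
On the way, in this order (a step that is already met when the one before it is completed fails the run):
1. the fingertips touch the board's top at its left end, the catch untouched (contact force between the fingers and board above 0.3 N and y of the grasp point in the frame of board above 0.095 m and z of the grasp point in the frame of board between 0.07 and 0.14 m and value of joint catch below 0.0015 m and value of joint drawer below 0.005 m), for 0.05 s.
2. the fingertips feel the top near the middle line, further along, before the catch is pressed (contact force between the fingers and anything else above 0.3 N and y of the grasp point in the frame of board between -0.12 and 0.09 m and x of the grasp point in the frame of board between -0.04 and 0.04 m and z of the grasp point in the frame of board between 0.07 and 0.14 m and value of joint catch below 0.003 m and value of joint drawer below 0.005 m).
3. the fingertips press the catch in by more than 3.5 mm (value of joint catch above 0.0035 m and contact force between the fingers and anything else above 0.5 N and z of the grasp point in the frame of board between 0.07 and 0.14 m), for 0.05 s.
At the end, for the whole second after the job is handed in: the drawer stands out by more than 35 mm and is at rest, the catch is back up (pressed in less than 2 mm), and every bystander is within 15 mm of where it stood (value of joint drawer above 0.035 m and velocity of joint drawer below 0.01 m/s and value of joint catch below 0.002 m and distance of each of egg_cup, cutter, rolling_pin, mixing_bowl, mug, spice_jar, flour_tin from where it was at the start of the episode below 0.015 m); the robot touches nothing.
It fails at once if a bystander is lifted, carried or shoved (moved more than 15 mm) (distance of any of egg_cup, cutter, rolling_pin, mixing_bowl, mug, spice_jar, flour_tin from where it was at the start of the episode above 0.015 m).
It also fails if it takes over 48 s, if anything falls off the work surface, if the arm or the gripper's body presses on something with over 40 N, if the wrist force passes 120 N, or if a joint passes its speed limit or range.

ROBOT

A 7-joint arm with a two-finger parallel gripper is mounted at the origin on the work surface. World frame = base frame: x ahead of the robot, y to its left, z up, the work surface at z = 0. Lengths are in m, angles in rad, forces in N, time in s.
With the tool pointing down it reaches from about 0.4 to 0.85 m from the base axis. Payload 10.4 kg.
Tool frame: the origin (TCP) lies between the finger pads; the fingertips stand 11 mm ahead of it and the grasp point (between the pads) lies 8 mm behind it (r.tcp_to_tips is the distance from the TCP to the fingertips, in m); z points along the fingers, y is the line along which they close (so a half turn about z gives the same grasp; the last joint's range is limited). The gripper opens to 87 mm and grips with 3 to 60 N. Pads are 19 mm wide; open, the fingers measure 117 mm over their backs; the gripper's body (75 mm by 190 mm) begins 51 mm behind the grasp point.
Start: joints at [1.311, 0.332, -0.065, 1.46, 0.022, 1.35, -0.088], TCP at [0.147, -0.608, 0.234] pointing down, gripper open.
Joint ranges: [-2.6, 2.6], [-0.5, 2.12], [-1.47, 1.34], [0.16, 2.42], [-1.27, 4.41], [0.06, 2.06], [-2.6, 2.6]. Speed limits (rad/s): [2.22, 2.22, 2.79, 2.79, 3.14, 3.14, 3.14].

INTERFACE

Orientations are given as a unit quaternion [x, y, z, w].
In Python, from bench import r gives the robot as it stands. The module is installed in compiled form; this text tells all that it offers.
- The arm moves only by the shell command python3 -m crank 'ROWS' [FORCE]. ROWS is JSON, a list of rows, each an object of numbers: "claw": the closure, from -1 (fully open) to 1 (shut); "dx", "dy", "dz": the shift along the tool's x, y, z each as a share of 3 cm, from -1 to 1; "ax", "ay", "az": the turn, a rotation vector about the tool's x, y, z each as a share of 6 degrees, from -1 to 1. A call has 1 to 8 rows; each row shifts and turns the commanded pose from where the row before left it, along the tool's axes as they then stand; what a row does not reach is not made up. A row lasts 1/12 s, in which the tool goes at most 41.7 mm and 7.16 degrees, less where a joint would pass 70% of its speed; a pose out of reach is approached as far as the arm can. A call with a number of a shift or a turn outside -1 to 1 is refused whole. A call with a gripper value outside its range is refused whole. The fingers move at their own pace and stop on an object; FORCE is the grip in N (left out, the last holds). Time passes only in rows, so rows that do not move let the fingers close. It gives the time, the measured TCP pose, the force, the opening and the grip force at its end, in the units of the state.
- r.read_state(): the state, without advancing time (a new reading comes with each control period).
- r.camera(name): name is "scene" or "top" or "wrist"; returns a dict with "color" (420x560x3 uint8, red, green, blue), "mtx" (3x3 intrinsics, pixels), "R" (3x3) and "t" (3): a world point X has camera coordinates R X + t; the wrist camera has in their place "hand_eye" (4x4, takes a point from camera to tool coordinates, whose origin is the TCP and whose axes are the flange's). Camera axes: x right, y down, z forward; pixel columns grow to the right and rows downward; lengths in m; the calibration is good to about 2 mm. A picture is of the moment at which its call begins: read the wrist's pose just before it. There is no depth.
- r.close_job(): hands the job in; it is judged then, once.
The state is a dict: "time": time; "joint_positions": joint angles; "joint_vel": joint speeds; "joint_torque": joint torques, N m; "ee_pos": TCP position; "eef_rot": TCP orientation; "ft_force": force on the tool from outside, world axes, zero at the start; "torque": the same for the moment, N m; "width": finger opening in m; "grip_force": force on a finger pad.
Only numpy, scipy, OpenCV 4.12 (cv2) and the standard library are available. Lean on these libraries where they do the work, as an engineer would, in place of code of your own. Each camera call takes 0.05 s, during which the arm holds its last target. There are 200 camera calls.

## Working session

There is one attempt and no reset: what is moved stays moved. The work goes in short steps, Python scripts to look and compute and a shell command to move; the robot and the scene stay as the last step left them, time stands still between calls to the robot, and variables do not carry over. Pictures are saved under pics/ and viewed, at most 10 in all, crops included, and the job is handed in when it is done.

```bash
mkdir -p pics
python3 - <<'E'
from bench import r
import cv2,json,numpy as np
s=r.read_state();print(s['time'],s['ee_pos'],s['eef_rot'],s['width'],s['ft_force'],r.tcp_to_tips)
for n in('top','scene'):
    c=r.camera(n);cv2.imwrite(f'pics/{n}0.png',c['color'][:,:,::-1])
    np.savez(f'pics/{n}0.npz',**c);print(n,c['mtx'].tolist(),c['R'].round(4).tolist(),c['t'].round(4).tolist())
E
```

```text
0.0 [ 0.14653036 -0.60718512  0.23274644] [ 9.92994982e-01  1.18154311e-01 -1.16099373e-04 -7.14244397e-04] 0.08682619566177913 [ 0.09088444 -0.99774056  0.61124414] 0.011
top [[441.44283788135186, 0.0, 280.3168180334788], [0.0, 441.44283788135186, 210.30188543097444], [0.0, 0.0, 1.0]] [[-0.0175, -0.9998, 0.0007], [-0.9948, 0.0174, -0.1003], [0.1003, -0.0024, -0.995]] [-0.0031, 0.6017, 1.1529]
scene [[420.7627613107941, 0.0, 275.80744615867417], [0.0, 420.7627613107941, 210.0402055400477], [0.0, 0.0, 1.0]] [[-0.5094, 0.8604, 0.0122], [0.6587, 0.399, -0.6379], [-0.5538, -0.3169, -0.77]] [0.3299, -0.3274, 1.7269]
```

View pics/top0.png

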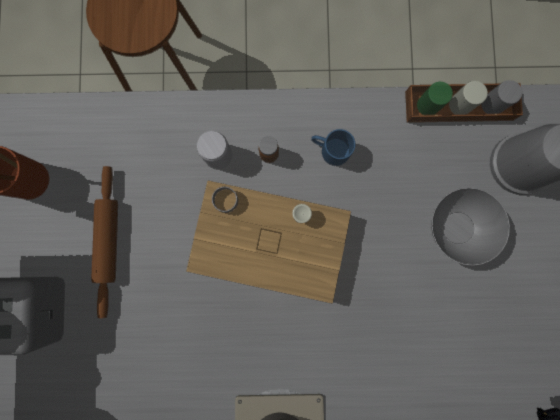

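View pics/scene0.png

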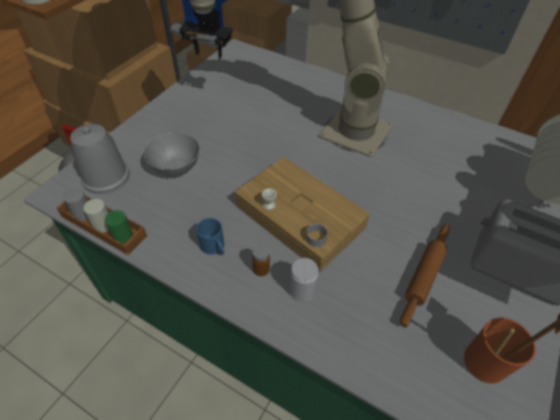

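Top view: the board's corners are at about (208,182), (351,209), (333,302) and (188,271). The catch outline is at about (269,241), the cutter at (225,200) and the egg cup at (302,214). I'll zoom in and compute positions.

```bash
cat > h.py <<'E'
import numpy as np,cv2
def back(c,uv,z):
    K,R,t=c['mtx'],c['R'],c['t']; o=-R.T@t
    d=R.T@np.linalg.solve(K,[uv[0],uv[1],1]); return o+d*(z-o[2])/d[2]
E
python3 - <<'E'
import numpy as np,cv2
from h import back
c=np.load('pics/top0.npz')
P=[back(c,p,.078) for p in[(208,182),(351,209),(333,302),(188,271),(269,241)]]
for p in P:print(p.round(4))
for a,b in((0,1),(1,2),(2,3),(3,0)):print(np.linalg.norm(P[a]-P[b]))
im=c['color'][170:310,175:365,::-1];cv2.imwrite('pics/crop.png',cv2.resize(im,None,fx=4.2,fy=4.2,interpolation=cv2.INTER_CUBIC))
E
```

```text
[0.6737 0.1723 0.078 ]
[ 0.597  -0.1954  0.078 ]
[ 0.3623 -0.1421  0.078 ]
[0.4462 0.2233 0.078 ]
[0.5185 0.0168 0.078 ]
0.3756288985534449
0.24060346337895205
0.37491845192883966
0.23311958468431113
```

View pics/crop.png

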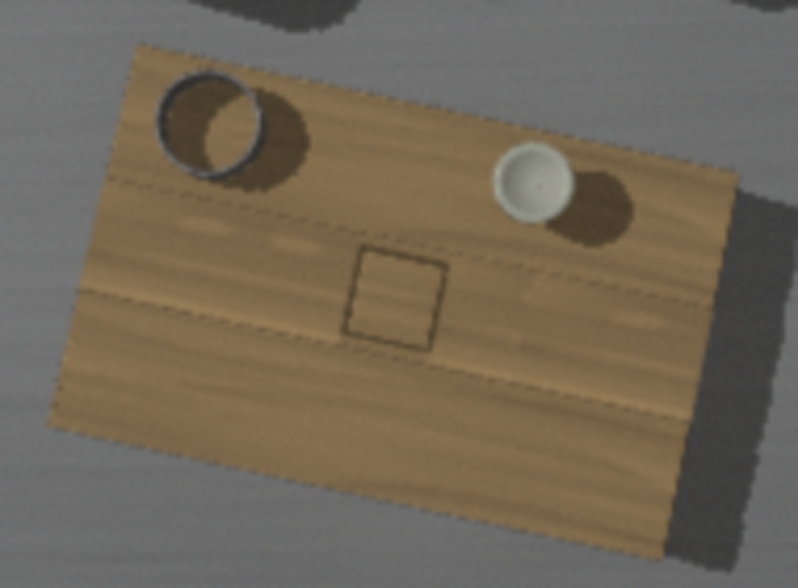

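The crop shows the catch square with corners near (362,247), (446,265), (430,350), (345,333). The board's corners are at (137,44), (738,175), (663,557), (52,427). I'll fit the board pose to these.

```bash
cat >> h.py <<'E'
from scipy.spatial.transform import Rotation as Ro
def board():
    c=np.load('pics/top0.npz')
    f=lambda L:np.array([back(c,(175+(u+.5)/4.2-.5,170+(v+.5)/4.2-.5),.078)[:2] for u,v in L])
    P=f([(137,44),(738,175),(663,557),(52,427)]);S=f([(362,247),(446,265),(430,350),(345,333)])
    M=np.array([[.12,.19],[.12,-.19],[-.12,-.19],[-.12,.19]])
    m=P.mean(0);H=(M.T@(P-m));U,_,V=np.linalg.svd(H);B=V.T@U.T
    return m,B,P-(m+M@B.T),(S-m)@B
def go(y,x=0,tips=.078):
    from bench import r
    m,B,_,_=board();s=r.read_state();T=Ro.from_quat(s['eef_rot'])
    p=np.array(s['ee_pos']);g=np.r_[m+B@[x,y],tips+r.tcp_to_tips]
    a=T.as_matrix()[:,0];bx=np.r_[B[:,0],0]
    Bt=np.c_[bx,np.cross([0,0,-1],bx),[0,0,-1]]
    print('t',s['time'],'tip brd',((p[:2]-m)@B).round(4),'tipz',round(p[2]-r.tcp_to_tips,4),'F',np.round(s['ft_force'],2))
    print('shares now-axes',(T.inv().apply(g-p)/.03).round(2),'board-axes',(Bt.T@(g-p)/.03).round(2),'turn',((T.inv()*Ro.from_matrix(Bt)).as_rotvec(degrees=True)/6).round(2),'w',round(s['width'],4))
E
python3 - <<'E'
from h import *
m,B,e,S=board();print(m,B,e.round(4),S.round(4),S.mean(0));go(.14,tips=.1)
E
```

```text
[0.51926271 0.01647035] [[ 0.97434321  0.22506734]
 [-0.22506734  0.97434321]] [[-0.0003 -0.0003]
 [-0.0023  0.0022]
 [ 0.0022  0.0009]
 [ 0.0004 -0.0028]] [[ 0.0262  0.0274]
 [ 0.0262 -0.025 ]
 [-0.0263 -0.0262]
 [-0.027   0.0264]] [-0.00020112  0.00065858]
t 0.1 tip brd [-0.2228 -0.6916] tipz 0.2218 F [-0.3   0.09 -0.01]
shares now-axes [ 19.04 -21.46   4.09] board-axes [  7.43 -27.72   4.06] turn [-0.01  0.    4.43] w 0.087
```

```bash
python3 -m crank '[{"claw":1,"dx":0.9,"dy":-0.8,"az":0.55},{"claw":1,"dx":0.9,"dy":-0.8,"az":0.55},{"claw":1,"dx":0.9,"dy":-0.8,"az":0.55},{"claw":1,"dx":0.9,"dy":-0.8,"az":0.55},{"claw":1,"dx":0.9,"dy":-0.8,"az":0.55},{"claw":1,"dx":0.9,"dy":-0.8,"az":0.55},{"claw":1,"dx":0.9,"dy":-0.8,"az":0.55},{"claw":1,"dx":0.9,"dy":-0.8,"az":0.55}]' 10; python3 -c "
from h import *
go(.14,tips=.1)"
```

```text
t 0.1 tip brd [-0.2228 -0.6916] tipz 0.2218 F [-0.3   0.09 -0.01]
shares now-axes [ 19.04 -21.46   4.09] board-axes [  7.43 -27.72   4.06] turn [-0.01  0.    4.43] w 0.087invalid input at $[0]: expected keys claw, dx, dy, dz, ax, ay, az
```

All keys are required in each row.

```bash
python3 -m crank '[{"claw":1,"dx":0.9,"dy":-0.8,"dz":0,"ax":0,"ay":0,"az":0.55},{"claw":1,"dx":0.9,"dy":-0.8,"dz":0,"ax":0,"ay":0,"az":0.55},{"claw":1,"dx":0.9,"dy":-0.8,"dz":0,"ax":0,"ay":0,"az":0.55},{"claw":1,"dx":0.9,"dy":-0.8,"dz":0,"ax":0,"ay":0,"az":0.55},{"claw":1,"dx":0.9,"dy":-0.8,"dz":0,"ax":0,"ay":0,"az":0.55},{"claw":1,"dx":0.9,"dy":-0.8,"dz":0,"ax":0,"ay":0,"az":0.55},{"claw":1,"dx":0.9,"dy":-0.8,"dz":0,"ax":0,"ay":0,"az":0.55},{"claw":1,"dx":0.9,"dy":-0.8,"dz":0,"ax":0,"ay":0,"az":0.55}]' 10; python3 -c "
from h import *
go(.14,tips=.1)"
```

```text
time: 0.77
ee_pos: [0.3548, -0.4083, 0.2336]
eef_rot: [0.994, -0.113, -0.0, 0.0]
ft_force: [0.7, -0.7, -0.1]
width: 0.0416
grip_force: 0.0
t 0.7667 tip brd [-0.0646 -0.4509] tipz 0.2226 F [ 0.74 -0.69 -0.06]
shares now-axes [  2.16 -19.7    4.08] board-axes [  2.15 -19.7    4.09] turn [0. 0. 0.] w 0.0416
```

```bash
python3 -m crank '[{"claw":1,"dx":0.27,"dy":-1,"dz":0,"ax":0,"ay":0,"az":0},{"claw":1,"dx":0.27,"dy":-1,"dz":0,"ax":0,"ay":0,"az":0},{"claw":1,"dx":0.27,"dy":-1,"dz":0,"ax":0,"ay":0,"az":0},{"claw":1,"dx":0.27,"dy":-1,"dz":0,"ax":0,"ay":0,"az":0},{"claw":1,"dx":0.27,"dy":-1,"dz":0,"ax":0,"ay":0,"az":0},{"claw":1,"dx":0.27,"dy":-1,"dz":0,"ax":0,"ay":0,"az":0},{"claw":1,"dx":0.27,"dy":-1,"dz":0,"ax":0,"ay":0,"az":0},{"claw":1,"dx":0.27,"dy":-1,"dz":0,"ax":0,"ay":0,"az":0}]'
python3 -m crank '[{"claw":1,"dx":0,"dy":-1,"dz":0,"ax":0,"ay":0,"az":0},{"claw":1,"dx":0,"dy":-1,"dz":0,"ax":0,"ay":0,"az":0},{"claw":1,"dx":0,"dy":-1,"dz":0,"ax":0,"ay":0,"az":0},{"claw":1,"dx":0,"dy":-1,"dz":0,"ax":0,"ay":0,"az":0},{"claw":1,"dx":0,"dy":-1,"dz":0,"ax":0,"ay":0,"az":0},{"claw":1,"dx":0,"dy":-1,"dz":0,"ax":0,"ay":0,"az":0},{"claw":1,"dx":0,"dy":-1,"dz":0,"ax":0,"ay":0,"az":0},{"claw":1,"dx":0,"dy":-1,"dz":0,"ax":0,"ay":0,"az":0}]'
python3 -c "
from h import *
go(.14,tips=.1)"
```

```text
time: 1.43
ee_pos: [0.4707, -0.1888, 0.2334]
eef_rot: [0.994, -0.112, -0.0, 0.0]
ft_force: [0.4, -0.6, -0.7]
width: 0.0004
grip_force: 0.0
time: 2.1
ee_pos: [0.5236, 0.0452, 0.2334]
eef_rot: [0.994, -0.112, -0.0, 0.0]
ft_force: [0.8, 0.1, 0.2]
width: 0.0005
grip_force: 0.0
t 2.1 tip brd [-0.0022  0.0289] tipz 0.2224 F [0.77 0.12 0.24]
shares now-axes [ 0.09 -3.7   4.08] board-axes [ 0.07 -3.7   4.08] turn [0.   0.   0.03] w 0.0005
```

```bash
python3 -m crank '[{"claw":1,"dx":0.07,"dy":-0.9,"dz":0.4,"ax":0,"ay":0,"az":0},{"claw":1,"dx":0,"dy":-0.9,"dz":0.6,"ax":0,"ay":0,"az":0},{"claw":1,"dx":0,"dy":-0.9,"dz":0.7,"ax":0,"ay":0,"az":0},{"claw":1,"dx":0,"dy":-0.5,"dz":0.8,"ax":0,"ay":0,"az":0},{"claw":1,"dx":0,"dy":0,"dz":0.8,"ax":0,"ay":0,"az":0},{"claw":1,"dx":0,"dy":0,"dz":0.7,"ax":0,"ay":0,"az":0},{"claw":1,"dx":0,"dy":0,"dz":0,"ax":0,"ay":0,"az":0},{"claw":1,"dx":0,"dy":0,"dz":0,"ax":0,"ay":0,"az":0}]'
python3 - <<'E'
from h import *
from bench import r
go(.14)
c=r.camera('wrist');cv2.imwrite('pics/w1.png',c['color'][:,:,::-1])
E
```

```text
time: 2.77
ee_pos: [0.5464, 0.1367, 0.1129]
eef_rot: [0.994, -0.112, -0.001, 0.0]
ft_force: [0.4, 0.1, 0.9]
width: 0.0007
grip_force: 0.0
t 2.7667 tip brd [-0.0006  0.1232] tipz 0.1019 F [0.45 0.13 0.86]
shares now-axes [ 0.02 -0.56  0.8 ] board-axes [ 0.02 -0.56  0.8 ] turn [0.01 0.02 0.03] w 0.0007
```

View pics/w1.png

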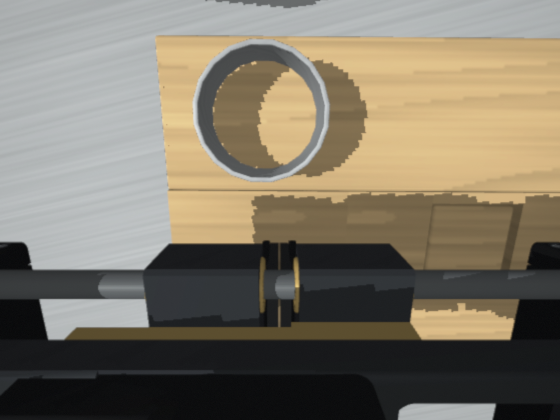

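The wrist view shows the fingers over the solid left end. The board's edge is at column ~168, the catch at columns 427–520, and the cutter at (262,110) is well clear. Now I'll descend.

```bash
python3 -m crank '[{"claw":1,"dx":0,"dy":0,"dz":0.35,"ax":0,"ay":0,"az":0},{"claw":1,"dx":0,"dy":0,"dz":0.3,"ax":0,"ay":0,"az":0},{"claw":1,"dx":0,"dy":0,"dz":0.03,"ax":0,"ay":0,"az":0},{"claw":1,"dx":0,"dy":0,"dz":0.03,"ax":0,"ay":0,"az":0},{"claw":1,"dx":0,"dy":0,"dz":0.02,"ax":0,"ay":0,"az":0},{"claw":1,"dx":0,"dy":0,"dz":0,"ax":0,"ay":0,"az":0}]'
python3 -c "
from h import *
go(.14)"
python3 -m crank '[{"claw":1,"dx":0,"dy":0,"dz":0.03,"ax":0,"ay":0,"az":0},{"claw":1,"dx":0,"dy":0,"dz":0,"ax":0,"ay":0,"az":0}]'
python3 -c "
from h import *
go(.14)"
```

```text
time: 3.32
ee_pos: [0.5472, 0.137, 0.0919]
eef_rot: [0.994, -0.112, 0.0, -0.0]
ft_force: [0.3, 0.4, 0.3]
width: 0.0002
grip_force: 0.0
t 3.3167 tip brd [1.000e-04 1.237e-01] tipz 0.0809 F [0.31 0.37 0.33]
shares now-axes [-0.   -0.54  0.1 ] board-axes [-0.   -0.54  0.1 ] turn [-0.   -0.    0.03] w 0.0002
time: 3.48
ee_pos: [0.5472, 0.1369, 0.0909]
eef_rot: [0.994, -0.112, 0.0, 0.0]
ft_force: [0.1, 0.5, -0.0]
width: 0.0
grip_force: 0.0
t 3.4833 tip brd [1.000e-04 1.237e-01] tipz 0.0799 F [ 0.06  0.46 -0.01]
shares now-axes [-0.   -0.54  0.06] board-axes [-0.   -0.54  0.06] turn [ 0.   -0.    0.03] w 0.0
```

```bash
python3 -m crank '[{"claw":1,"dx":0,"dy":0,"dz":0.03,"ax":0,"ay":0,"az":0},{"claw":1,"dx":0,"dy":0,"dz":0,"ax":0,"ay":0,"az":0}]'
python3 -m crank '[{"claw":1,"dx":0,"dy":0,"dz":0.02,"ax":0,"ay":0,"az":0},{"claw":1,"dx":0,"dy":0,"dz":0,"ax":0,"ay":0,"az":0}]'
python3 -m crank '[{"claw":1,"dx":0,"dy":0,"dz":0.02,"ax":0,"ay":0,"az":0},{"claw":1,"dx":0,"dy":0,"dz":0,"ax":0,"ay":0,"az":0}]'
```

```text
time: 3.65
ee_pos: [0.5471, 0.1369, 0.0898]
eef_rot: [0.994, -0.112, 0.0, 0.0]
ft_force: [-0.4, -0.2, -0.2]
width: 0.0001
grip_force: 0.0
time: 3.82
ee_pos: [0.5472, 0.1369, 0.0895]
eef_rot: [0.994, -0.112, 0.0, 0.0]
ft_force: [-1.8, 0.2, 3.9]
width: 0.0005
grip_force: 2.0
time: 3.98
ee_pos: [0.5472, 0.1369, 0.0895]
eef_rot: [0.994, -0.112, 0.0, 0.0]
ft_force: [-4.0, -0.1, 9.9]
width: 0.0003
grip_force: 5.3
```

Contact at TCP z 0.0895, about 10 N. I'll ease off slightly and slide right along the middle line.

```bash
python3 -m crank '[{"claw":1,"dx":0,"dy":0,"dz":-0.01,"ax":0,"ay":0,"az":0},{"claw":1,"dx":0,"dy":0.2,"dz":0,"ax":0,"ay":0,"az":0},{"claw":1,"dx":0,"dy":0.2,"dz":0,"ax":0,"ay":0,"az":0},{"claw":1,"dx":0,"dy":0.2,"dz":0,"ax":0,"ay":0,"az":0},{"claw":1,"dx":0,"dy":0.2,"dz":0,"ax":0,"ay":0,"az":0},{"claw":1,"dx":0,"dy":0.2,"dz":0,"ax":0,"ay":0,"az":0}]'
python3 -m crank '[{"claw":1,"dx":0,"dy":0.2,"dz":0,"ax":0,"ay":0,"az":0},{"claw":1,"dx":0,"dy":0.2,"dz":0,"ax":0,"ay":0,"az":0},{"claw":1,"dx":0,"dy":0.2,"dz":0,"ax":0,"ay":0,"az":0},{"claw":1,"dx":0,"dy":0.2,"dz":0,"ax":0,"ay":0,"az":0},{"claw":1,"dx":0,"dy":0.2,"dz":0,"ax":0,"ay":0,"az":0}]'
python3 -c "
from h import *
go(0)"
```

```text
time: 4.48
ee_pos: [0.5409, 0.1076, 0.0895]
eef_rot: [0.994, -0.112, 0.001, -0.001]
ft_force: [1.4, 3.8, 4.5]
width: 0.0009
grip_force: 2.6
time: 4.9
ee_pos: [0.534, 0.0782, 0.0893]
eef_rot: [0.994, -0.112, 0.0, -0.0]
ft_force: [0.7, 3.2, 5.0]
width: 0.0005
grip_force: 2.7
t 4.9 tip brd [0.0005 0.0634] tipz 0.0783 F [0.72 3.24 4.98]
shares now-axes [-0.02  2.11  0.01] board-axes [-0.02  2.11  0.01] turn [-0.01 -0.01  0.03] w 0.0005
```

```bash
python3 -m crank '[{"claw":1,"dx":0,"dy":0.2,"dz":0,"ax":0,"ay":0,"az":0},{"claw":1,"dx":0,"dy":0.2,"dz":0,"ax":0,"ay":0,"az":0},{"claw":1,"dx":0,"dy":0.2,"dz":0,"ax":0,"ay":0,"az":0},{"claw":1,"dx":0,"dy":0.2,"dz":0,"ax":0,"ay":0,"az":0},{"claw":1,"dx":0,"dy":0.2,"dz":0,"ax":0,"ay":0,"az":0},{"claw":1,"dx":0,"dy":0.2,"dz":0,"ax":0,"ay":0,"az":0},{"claw":1,"dx":0,"dy":0.2,"dz":0,"ax":0,"ay":0,"az":0}]'
python3 -m crank '[{"claw":1,"dx":0,"dy":0.2,"dz":0,"ax":0,"ay":0,"az":0},{"claw":1,"dx":0,"dy":0.2,"dz":0,"ax":0,"ay":0,"az":0},{"claw":1,"dx":0,"dy":0.2,"dz":0,"ax":0,"ay":0,"az":0},{"claw":1,"dx":0,"dy":0.1,"dz":0,"ax":0,"ay":0,"az":0},{"claw":1,"dx":0,"dy":0,"dz":0,"ax":0,"ay":0,"az":0}]'
python3 -c "
from h import *
go(0)"
```

```text
time: 5.48
ee_pos: [0.5243, 0.0368, 0.089]
eef_rot: [0.994, -0.112, 0.0, 0.0]
ft_force: [0.4, 0.6, -0.1]
width: 0.0006
grip_force: 0.0
time: 5.9
ee_pos: [0.5195, 0.0158, 0.0887]
eef_rot: [0.994, -0.112, -0.0, 0.0]
ft_force: [-0.2, 0.6, 0.0]
width: 0.0005
grip_force: 0.0
t 5.9 tip brd [ 0.0003 -0.0006] tipz 0.0777 F [-0.2   0.61  0.03]
shares now-axes [-0.01 -0.02 -0.01] board-axes [-0.01 -0.02 -0.01] turn [0.01 0.   0.02] w 0.0005
```

The contact force vanished over the catch, at the place the camera shows it. Now I'll press.

```bash
python3 -m crank '[{"claw":1,"dx":0,"dy":0,"dz":0.05,"ax":0,"ay":0,"az":0},{"claw":1,"dx":0,"dy":0,"dz":0.05,"ax":0,"ay":0,"az":0},{"claw":1,"dx":0,"dy":0,"dz":0.03,"ax":0,"ay":0,"az":0},{"claw":1,"dx":0,"dy":0,"dz":0,"ax":0,"ay":0,"az":0}]'
python3 -m crank '[{"claw":1,"dx":0,"dy":0,"dz":0.05,"ax":0,"ay":0,"az":0},{"claw":1,"dx":0,"dy":0,"dz":0.05,"ax":0,"ay":0,"az":0},{"claw":1,"dx":0,"dy":0,"dz":0.05,"ax":0,"ay":0,"az":0},{"claw":1,"dx":0,"dy":0,"dz":0,"ax":0,"ay":0,"az":0},{"claw":1,"dx":0,"dy":0,"dz":0,"ax":0,"ay":0,"az":0}]'
```

```text
time: 6.23
ee_pos: [0.5199, 0.0172, 0.0851]
eef_rot: [0.994, -0.112, 0.0, 0.0]
ft_force: [-0.9, -0.0, 2.1]
width: 0.0002
grip_force: 1.5
time: 6.65
ee_pos: [0.52, 0.0172, 0.0807]
eef_rot: [0.994, -0.112, 0.0, -0.0]
ft_force: [0.2, -0.2, 3.6]
width: 0.0007
grip_force: 2.1
```

```bash
python3 -m crank '[{"claw":1,"dx":0,"dy":0,"dz":0.03,"ax":0,"ay":0,"az":0},{"claw":1,"dx":0,"dy":0,"dz":0,"ax":0,"ay":0,"az":0},{"claw":1,"dx":0,"dy":0,"dz":0,"ax":0,"ay":0,"az":0}]'
python3 -m crank '[{"claw":1,"dx":0,"dy":0,"dz":-0.2,"ax":0,"ay":0,"az":0},{"claw":1,"dx":0,"dy":0,"dz":-0.5,"ax":0,"ay":0,"az":0},{"claw":1,"dx":0,"dy":0,"dz":-1,"ax":0,"ay":0,"az":0},{"claw":1,"dx":0,"dy":0,"dz":-1,"ax":0,"ay":0,"az":0},{"claw":1,"dx":0,"dy":0,"dz":-0.8,"ax":0,"ay":0,"az":0},{"claw":1,"dx":0,"dy":0,"dz":0,"ax":0,"ay":0,"az":0},{"claw":1,"dx":0,"dy":0,"dz":0,"ax":0,"ay":0,"az":0},{"claw":1,"dx":0,"dy":0,"dz":0,"ax":0,"ay":0,"az":0}]'
python3 -c "
from h import *
from bench import r
c=r.camera('scene');cv2.imwrite('pics/s1.png',cv2.resize(c['color'][130:300,190:410,::-1],None,fx=3,fy=3))
c=r.camera('top');cv2.imwrite('pics/t1.png',c['color'][:,:,::-1])"
```

```text
time: 6.9
ee_pos: [0.52, 0.0171, 0.0798]
eef_rot: [0.994, -0.112, 0.0, -0.0]
ft_force: [0.4, -1.4, 4.4]
width: 0.0004
grip_force: 2.3
time: 7.57
ee_pos: [0.5192, 0.0169, 0.184]
eef_rot: [0.994, -0.112, -0.001, 0.0]
ft_force: [0.6, 0.3, -0.7]
width: 0.0003
grip_force: 0.0
```

View pics/t1.png

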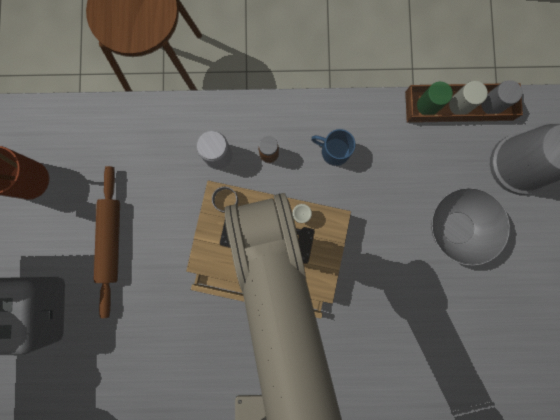

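Top view: the drawer front stands out at (195,290)–(322,312). The rolling pin looks 2–3 px to the right of where it was, so I'll measure that and the drawer before handing in.

Run:
```python
from h import *
from bench import r
c=r.camera('top');a=np.load('pics/top0.npz')['color'];b=cv2.imread('pics/t1.png')[:,:,::-1];d=c['color']
g=lambda i,s:np.float32(cv2.cvtColor(np.ascontiguousarray(i),cv2.COLOR_RGB2GRAY)[s])
for n,s in dict(pin=np.s_[160:330,80:135],tin=np.s_[125:170,190:235],jar=np.s_[132:168,252:285],mug=np.s_[125:170,308:360],bowl=np.s_[180:275,420:520],egg=np.s_[200:226,290:316]).items():
    w=cv2.createHanningWindow(g(a,s).shape[::-1],cv2.CV_32F)
    print(n,[np.round(cv2.phaseCorrelate(g(a,s),g(x,s),w),2).tolist() if 0 else (np.round(cv2.phaseCorrelate(g(a,s),g(x,s),w)[0],2)) for x in(b,d)])
print(back(np.load('pics/top0.npz'),(193,291),.07),'board frame',(back(np.load('pics/top0.npz'),(193,291),.06)[:2]-board()[0])@board()[1], r.read_state()['time'])
cv2.imwrite('pics/d.png',np.hstack([cv2.resize(x[150:330,60:340,::-1],None,fx=1.4,fy=1.4) for x in(a,d)]))
```

```text
pin [array([1.92, 0.1 ]), array([ 1.9 , -0.03])]
tin [array([0.44, 0.53]), array([0.46, 0.52])]
jar [array([ 0.06, -0.16]), array([-0.03, -0.07])]
mug [array([0.15, 0.52]), array([0.16, 0.48])]
bowl [array([0.07, 0.06]), array([0.05, 0.05])]
egg [array([0.73, 0.47]), array([0.64, 0.56])]
[0.39526806 0.21207089 0.07      ] board frame [-0.16602827  0.16441027] 7.7167
```

View pics/d.png

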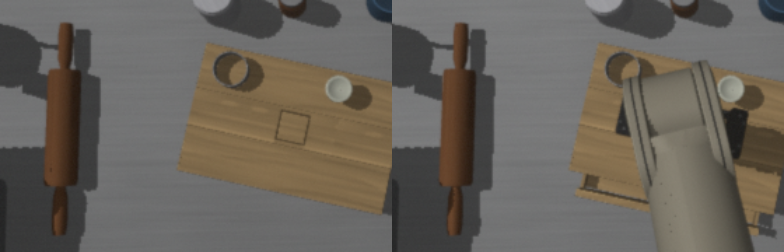

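The drawer is out about 46 mm and has stopped, the hand is clear, and the pin has shifted only about 5 mm. I'll hand in now.

```bash
python3 -c "
from bench import r
print(r.close_job())"
```

```text
the job is handed in; nothing more can be done
None
```

I felt along the board, found the catch and pressed it in; the drawer sprang out about 46 mm, the hand is clear, and the job is handed in with no verdict returned; the rolling pin had shifted about 5 mm (limit 15 mm), and I did not check by camera that the catch came back up.

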